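# Fit the swan-neck spout to the countertop water filter

### The job

Take the steel swan-neck spout out of the drying stand and push its tube straight down into the push-fit port on top of the water filter, past the seal until it firmly bottoms, without forcing it. Then pull back on it so that the port's collet ring rises and locks, and leave the spout fitted with its outlet over the drinking glass. Leave the glass and everything else where they stand.

Things in the scene. Friction and masses are not known exactly. Their poses are not given: they have to be found in the camera images.
- spout: Steel swan-neck spout, 0.16 kg, weight near its straight leg; upright in a sleeve of the stand. Origin: centre of the leg's lower end, z up the leg. Leg: round tube 15 mm thick, its lowest 5 mm taper to 11 mm. From 100 mm up a 10 mm pipe runs 106 mm along the spout's -x, then turns down to the outlet.
- spout_grip (a point): Centre of the grey grip sleeve on the spout's leg, 72 mm above the leg's lower end; the sleeve is 24 mm high, 18 mm wide between two flats facing the spout's +y and -y, 20 mm along x. The pipe above it has its axis 28 mm higher. Axes as the spout's.
- spout_outlet (a point): The spout's outlet, the open end of its downturned tip (106 mm along the spout's -x, 72 mm above the lower end of the leg).
- filter: Water filter: white upright cylinder about 104 mm across with a grey ribbed collar and a neck 38 mm across on top, fixed on the worktop, 175 mm high. Origin at the centre of its underside; z up through the middle of the port.
- port (a point): Centre of the port's mouth, level with the top of the pushed-in collet ring, 175 mm up. A vertical bore with 0.6 mm play round the 15 mm tube ends on a rigid seat (the cartridge's top), which takes 28 N at most. Its depth differs from cartridge to cartridge, 30 to 40 mm below the mouth: it is found only by feel, as a firm stop; 3 N or more on it means bottomed.
- collet (a joint): Collet ring: grey flange, 31 mm across, 4 mm thick, round the port's mouth. 0 m pushed in, +0.003 m drawn up and locked. The tube drags it down on its way in; when the tube is pulled up the collet's teeth bite, raise the ring and hold the tube. Raising it takes about 6 to 12 N of pull; it stays where it is left.
- glass: Drinking glass, 81 mm across and 93 mm high, standing beside the filter. Origin at the centre of its underside. It stays where it is.
- stand: White plastic drying stand, 95 x 185 mm, fixed. Origin at the centre of its underside, long side along y. Two upright sleeves at y = +45 and -45 mm, 29 mm across, top 44 mm over the worktop, their 18 mm holes going down to 6 mm over it. One holds the spout, the other the plug.
- plug: Grey blanking plug: a 15 mm stub with a disc head 26 mm across, 48 mm long in all, in the other sleeve of the stand. Origin at the centre of its lower end. To be left alone.
- mug: Green mug, 96 mm high, a bystander. Origin at its underside.
- soap: Green washing-up bottle, 235 mm high, a bystander. Origin at its underside.
- brush: Washing-up brush, 270 mm long, lying on the worktop, a bystander. Origin at its underside.
- spice_jar: Spice jar with dark cap, 41 mm across and 105 mm high, a bystander. Origin at its underside.
- seal (a point): Middle of the seal ring inside the port, 17.5 mm below the mouth. Going down, the tube's end meets the collet's sprung teeth 9 to 13 mm and the seal 15 to 20 mm below the mouth. Both drag on the tube, together some 4 to 12 N: a first resistance, not the bottom.
There are look-alikes about, which are no part of the job. There is more than one size of the glass; the job needs the larger.

How it is judged:
On the way, in this order (a step that is already met when the one before it is completed fails the run):
1. the spout's tube stands in the port, past the seal, pressed on the seat with 3 N or more (contact force between spout and seat above 3 N and z of spout in the frame of port below -0.027 m and horizontal distance between spout and port below 0.003 m), for 0.1 s.
2. the spout has been pulled back, so that the collet ring is up by 2 mm or more, with the tube still in it (value of joint collet above 0.002 m and z of spout in the frame of port below -0.022 m and horizontal distance between spout and port below 0.003 m), for 0.2 s.
At the end, for the whole second after the job is handed in: The spout stands upright (within 0.15 rad) in the filter's port, its lower end 22 mm or more below the mouth and within 3 mm of the port's axis, the collet ring up by 2 mm or more, the outlet within 25 mm (seen from above) of the glass's centre; released and at rest (all of step 2 and angle between spout's own z axis and vertical below 0.15 rad and horizontal distance between spout_outlet and glass below 0.025 m and linear speed of spout below 0.02 m/s and contact force between the fingers and spout below 0.1 N); the robot touches nothing.
It fails at once if the tube is forced on the seat with 28 N or more (contact force between spout and seat above 28 N).
It fails at once if the glass is pushed 20 mm or more or tipped (distance of glass from where it was at the start of the episode above 0.02 m or angle between glass's own z axis and vertical above 0.3 rad).
It fails at once if the blanking plug is taken out or knocked (20 mm or more) (distance of plug from where it was at the start of the episode above 0.02 m).
It fails at once if a bystander (mug, washing-up bottle, brush, spice jar) is pushed 30 mm or more (distance of any of mug, soap, brush, spice_jar from where it was at the start of the episode above 0.03 m).
It also fails if it takes over 61 s, if anything falls off the work surface, if the arm or the gripper's body presses on something with over 40 N, if the wrist force passes 120 N, or if a joint passes its speed limit or range.

### The arm

A 6-joint arm with a two-finger parallel gripper is mounted at the origin on a cart in front of the work surface, level with it; the furniture and walls round the work are solid. World frame = base frame: x ahead of the robot, y to its left, z up, the work surface at z = 0. Lengths are in m, angles in rad, forces in N, time in s.
With the tool pointing down it reaches from about 0.3 to 0.85 m from the base axis. Payload 4.2 kg.
Tool frame: the origin (TCP) lies between the finger pads; the fingertips stand 11 mm ahead of it and the grasp point (between the pads) lies 8 mm behind it; y points along the fingers, z is the direction in which the jaws open and shut, and the axes are right-handed (so a half turn about y gives the same grasp; the last joint's range is limited). The gripper opens to 91 mm and grips with 3 to 60 N. Pads are 32 mm wide; open, the fingers measure 118 mm over their backs; the gripper's body (76 mm by 178 mm) begins 60 mm behind the grasp point.
Start: joints at [1.211, 0.32, 1.565, -0, 1.257, -0.02], TCP at [0.192, 0.542, 0.225] pointing down, gripper open.
Joint ranges: [-3.11, 3.11], [-0.84, 2.01], [0.21, 2.61], [-1.34, 4.49], [0.05, 2.63], [-2.56, 2.56]. Speed limits (rad/s): [2.57, 2.57, 3.14, 3.14, 3.14, 3.14].

### API

Orientations are given as a 3x3 rotation matrix whose columns are the frame's x, y, z axes.
In Python, from bench import readout, viewer, ctrl, finder gives the robot as it stands.
- The arm moves only by the tool send_rows, never from a script. Its argument "rows" is a list that holds one entry, the list of rows, each a list of 7 numbers: the shift along the tool's x, y, z in mm, then the turn, a rotation vector about the tool's x, y, z in rad, then the opening, from -1 (shut) to 1 (fully open). A call has 1 to 5 rows; each row shifts and turns the commanded pose from where the row before left it, along the tool's axes as they then stand; what a row does not reach is not made up. A row lasts 1/8 s, in which the tool goes at most 62.5 mm and 10.7 degrees, less where a joint would pass 70% of its speed; a pose out of reach is approached as far as the arm can. A call with a gripper value outside its range is refused whole. The fingers move at their own pace and stop on an object; "squeeze" is the grip in N (left out, the last holds). Time passes only in rows, so rows that do not move let the fingers close. It gives the time, the measured TCP pose, the force and the opening at its end, in the units of the state.
- readout.state(): the state, without advancing time (a new reading comes with each control period).
- viewer.snapshot(name): name is "scene" or "top"; returns a dict with "frame" (384x512x3 uint8, red, green, blue), "camera_matrix" (3x3 intrinsics, pixels), "rvec" (rotation vector, rad) and "tvec" (3), from world to camera coordinates, as OpenCV has them. Camera axes: x right, y down, z forward; pixel columns grow to the right and rows downward; lengths in m; the calibration is good to about 2 mm. A picture is of the moment at which its call begins. There is no depth.
- ctrl.sign_off(): hands the job in, once; it reports no verdict.
Trained networks look in a picture, given as the dict that the camera call returned (one of the last four; its "shot" number tells which), for a name from the list of things; names that differ only in an ending like _2 or _b are one class to them, and where a whole thing is asked for, a point or a joint stands for the part that bears it (a point fixed in the world has none). Each returns a list of dicts, best first, with "p" (0 to 1); they miss things now and then, are a little off and sometimes report something else, mostly with a low value. They report only what shows in the picture. A call takes as long as a camera call. They do not tell look-alikes from the thing itself.
- finder.regions_of(name, picture): "region" (384x512 bool, what is visible of it) and "extent" ([centre column, centre row, width, height] in pixels, round what is visible of it).
- finder.pinpoint(name, picture): "xy" ([column, row] in pixels: a listed point, or the origin of a listed thing).
The state is a dict: "clock": time; "joints": joint angles; "qd": joint speeds; "tau": joint torques, N m; "position": TCP position; "orientation": TCP orientation; "wrist_force": force on the tool from outside, world axes, zero at the start; "torque": the same for the moment, N m; "finger_gap": finger opening in m.
Only numpy, scipy, OpenCV 4.12 (cv2) and the standard library are available. Lean on these libraries where they do the work, as an engineer would, in place of code of your own. Each camera call takes 0.05 s, during which the arm holds its last target. There are 200 camera calls.

## Working session

There is one attempt and no reset: what is moved stays moved. The work goes in short steps, Python scripts to look and compute and a tool call to move; the robot and the scene stay as the last step left them, time stands still between calls to the robot, and variables do not carry over. Pictures are saved under pics/ and viewed, about 8 in all and at most 12, crops included, and the job is handed in when it is done.

Besides the shell and the picture viewer there is one more tool, called after "Request:" by a JSON object that holds its "method" and its "body". send_rows: Moves the arm, as the interface text tells. Its arguments: {"type":"object","properties":{"rows":{"type":"array"},"squeeze":{"type":"number"}},"required":["rows"]}

```bash
mkdir -p pics; cat > h.py <<'E'
import numpy as np, cv2
from bench import readout, viewer, ctrl, finder
def cam(s):
    R,_=cv2.Rodrigues(np.array(s["rvec"],float)); return np.array(s["camera_matrix"]),R,np.array(s["tvec"],float).ravel()
def onplane(s,xy,z):
    K,R,t=cam(s); d=R.T@np.linalg.inv(K)@np.array([xy[0],xy[1],1.]); c=-R.T@t
    return c+d*(z-c[2])/d[2]
def proj(s,P):
    K,R,t=cam(s); p=K@(R@np.array(P)+t); return p[:2]/p[2]
def tri(ss,xys):
    A=[];b=[]
    for s,xy in zip(ss,xys):
        K,R,t=cam(s); d=R.T@np.linalg.inv(K)@np.array([xy[0],xy[1],1.]); d/=np.linalg.norm(d); c=-R.T@t
        M=np.eye(3)-np.outer(d,d); A.append(M); b.append(M@c)
    return np.linalg.lstsq(np.vstack(A),np.hstack(b),rcond=None)[0]
E
python3 - <<'E'
from h import *
np.set_printoptions(precision=4,suppress=True)
st=readout.state(); print(st)
S={n:viewer.snapshot(n) for n in("scene","top")}
for n,s in S.items():
    cv2.imwrite(f"pics/{n}0.png",s["frame"][:,:,::-1]); print(n,-cam(s)[1].T@cam(s)[2])
zs=dict(spout_grip=.078,spout_outlet=.078,port=.175,glass=0,filter=0,stand=0,plug=.006,spout=.006,mug=0,soap=0,spice_jar=0,brush=0)
for k,z in zs.items():
    for n,s in S.items():
        for r in finder.pinpoint(k,s)[:3]: print(k,n,round(r["p"],2),np.array(r["xy"]),onplane(s,r["xy"],z))
E
```

```text
{'clock': 0.0, 'joints': array([ 1.211 ,  0.3203,  1.5657, -0.    ,  1.2574, -0.02  ]), 'qd': array([ 0.0002,  0.0011,  0.0007, -0.0002,  0.0001,  0.0014]), 'tau': array([ -0.0007, -41.2459, -23.1975,   0.0727,   0.0456,  -0.0002]), 'position': array([0.1915, 0.5417, 0.2241]), 'orientation': array([[ 0.9428, -0.0006,  0.3333],
       [-0.3333, -0.0017,  0.9428],
       [ 0.    , -1.    , -0.0018]]), 'wrist_force': array([ 0.3509,  0.594 , -0.1223]), 'torque': array([ 0.034 ,  0.0024, -0.0448]), 'finger_gap': 0.09140145011707089}
scene [-0.2103 -0.8067  0.8028]
top [ 0.3632 -0.1186  1.1341]
spout_grip scene 0.68 [267.5 212.7] [ 0.4542 -0.1646  0.078 ]
spout_grip top 0.61 [273.8 212.5] [ 0.4586 -0.169   0.078 ]
spout_outlet scene 0.68 [264.1 242.8] [ 0.3574 -0.2467  0.078 ]
spout_outlet top 0.54 [299.2 239.4] [ 0.3784 -0.2431  0.078 ]
port scene 0.69 [214.6 137.7] [0.527  0.1503 0.175 ]
port top 0.86 [155.9 181.6] [0.5368 0.1578 0.175 ]
port top 0.68 [274.7 211. ] [ 0.4539 -0.1669  0.175 ]
glass scene 0.86 [210.4 200. ] [0.4406 0.0853 0.    ]
glass scene 0.73 [237.6 213.5] [ 0.456  -0.
[... 518 characters left out ...]
[294.1 244.7] [ 0.4686 -0.2568  0.006 ]
plug top 0.39 [299.8 210.9] [ 0.4697 -0.2555  0.006 ]
spout scene 0.45 [263.9 231.5] [ 0.4484 -0.1561  0.006 ]
spout top 0.67 [271.5 218.9] [ 0.4447 -0.1649  0.006 ]
mug scene 0.88 [284.4 198.3] [ 0.6205 -0.0811  0.    ]
mug scene 0.35 [297.3 240.5] [ 0.4937 -0.2474 -0.    ]
mug top 0.67 [271.1 219.3] [ 0.4439 -0.1639  0.    ]
mug top 0.64 [246.1 158.8] [ 0.6424 -0.0843  0.    ]
soap scene 0.65 [370.  274.6] [ 0.5282 -0.4687  0.    ]
soap top 0.66 [367.2 194.2] [ 0.523  -0.4749  0.    ]
brush scene 0.91 [324.1 320.8] [ 0.3275 -0.4738  0.    ]
brush scene 0.17 [276.3 243.6] [ 0.441  -0.2136  0.    ]
brush top 0.97 [372.2 252.9] [ 0.3358 -0.4819  0.    ]
```

```bash
python3 - <<'E'
import cv2
a=cv2.imread("pics/scene0.png")[90:340,130:430];b=cv2.imread("pics/top0.png")[90:340,100:400]
cv2.imwrite("pics/s1.png",cv2.resize(a,(720,600),interpolation=3));cv2.imwrite("pics/t1.png",cv2.resize(b,(720,600),interpolation=3))
E
```

```text
(no output)
```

View pics/s1.png

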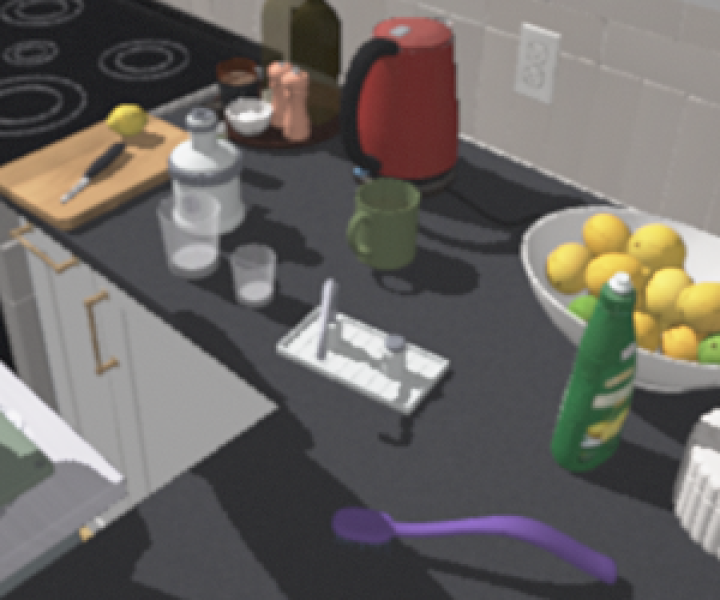

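View pics/t1.png

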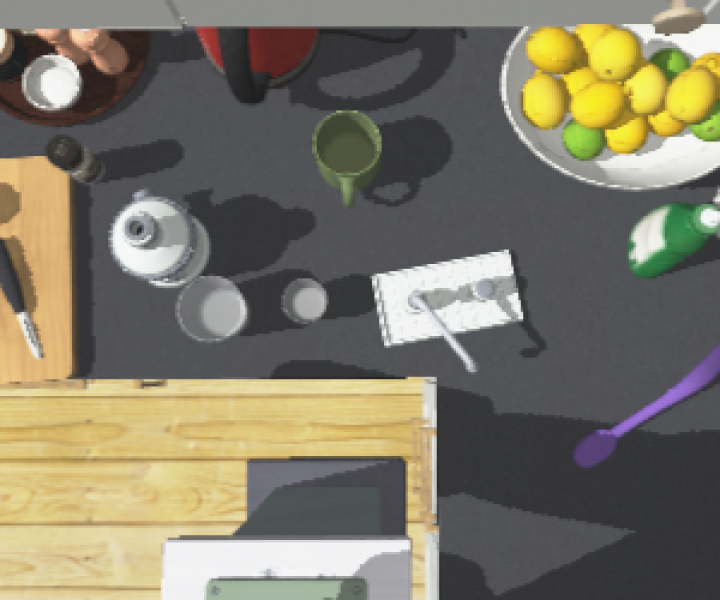

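The scene picture shows the filter at (215,160), the large glass at (210,190) in front of it, the small glass at (237,205), the spout's leg in the stand at (266,220) and the plug at (294,235). The top view has the leg at (274,215), its outlet at (297,243), the port at (157,186) and the larger glass at (188,218). Next I'll zoom in for sub-pixel work.

```bash
python3 - <<'E'
from h import *
np.set_printoptions(precision=4,suppress=True)
S={n:viewer.snapshot(n) for n in("top","scene")}
def tile(s,c,w=16):
    x,y=int(round(c[0])),int(round(c[1])); t=s["frame"][y-w:y+w,x-w:x+w,::-1]
    t=cv2.resize(np.ascontiguousarray(t),(384,288),interpolation=cv2.INTER_NEAREST); 
    cv2.putText(t,f"{x-w},{y-w} +{2*w}",(4,14),0,.45,(0,0,255),1); return t
P=[.533,.154,.175]; G=[.457,-.167,.09]
for n,s in S.items(): print(n,proj(s,P),proj(s,G),"px/10mm",proj(s,np.add(P,[.01,0,0]))-proj(s,P),proj(s,np.add(P,[0,.01,0]))-proj(s,P))
im=np.vstack([np.hstack([tile(S[n],proj(S[n],P)),tile(S[n],proj(S[n],G))]) for n in S]); cv2.imwrite("pics/z.png",im)
for k in("spout","filter","collet","glass","plug"):
    for n,s in S.items():
        for r in finder.regions_of(k,s)[:3]:
            print(k,n,round(r["p"],2),np.array(r["extent"]),r["region"].sum())
for k in("port","spout_grip","spout_outlet","glass"):
    for n,s in S.items():
        for r in finder.pinpoint(k,s)[:3]: print(k,n,round(r["p"],2),np.array(r["xy"]))
E
```

```text
top [157.2464 182.9533] [273.3036 212.6745] px/10mm [ 0.1129 -3.5923] [-3.6497  0.0219]
scene [215.2829 136.7295] [268.8356 209.3027] px/10mm [ 2.3322 -0.9994] [-1.931  -0.9881]
spout top 0.64 [284.8 230.4  33.1  32.1] 187
spout top 0.22 [381.2 192.6  38.8  29.4] 831
spout scene 0.51 [266.1 224.2  12.1  38.3] 195
spout scene 0.36 [216.2 160.8  31.7  50.4] 799
filter top 0.78 [166.7 187.   43.8  42.2] 1186
filter top 0.69 [247.6 155.7  23.2  43.5] 797
filter scene 0.79 [215.7 161.1  33.8  49.9] 943
glass top 0.83 [228.2 216.2  22.7  17.1] 266
glass top 0.64 [187.7 218.6  30.4  28.5] 658
glass scene 0.66 [238.8 204.6  17.2  27.1] 394
glass scene 0.61 [209.8 188.7  22.5  34.6] 742
plug top 0.54 [302.4 209.2   9.1   9.8] 50
plug top 0.44 [246.1 156.6  23.9  43.3] 827
plug scene 0.46 [266.1 222.6  10.1  34.4] 181
port top 0.68 [157.8 180.4]
port scene 0.76 [215.5 135.4]
spout_grip top 0.59 [276.9 214.4]
spout_grip top 0.19 [171.4 196.9]
spout_grip scene 0.47 [269.5 216.6]
spout_outlet top 0.66 [299.6 241.7]
spout_outlet scene 0.49 [262.9 241.8]
glass top 0.85 [192.1 220.9]
glass top 0.5 [229.8 215.9]
glass scene 0.95 [238.8 211.9]
glass scene 0.68 [211.1 199.6]
glass scene 0.65 [368.6 273. ]
```

View pics/z.png

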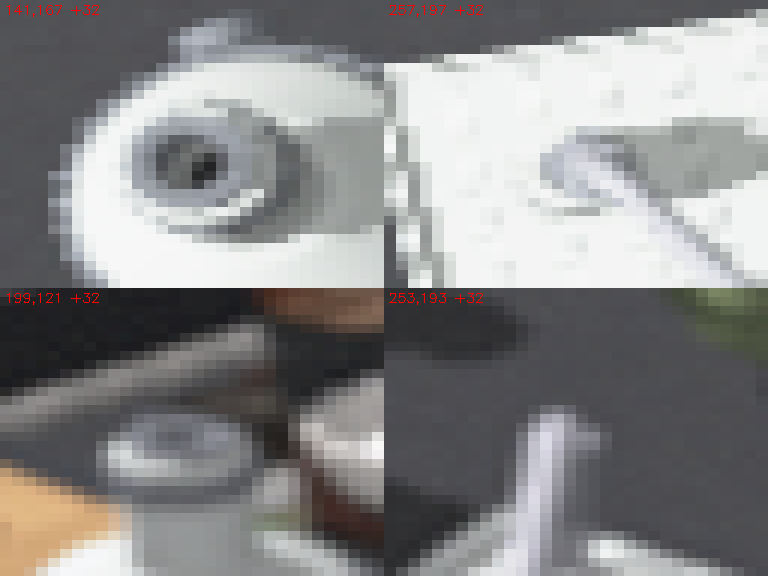

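```bash
cat >> h.py <<'E'
from scipy.optimize import minimize
def circ(c,r,z0,z1,n=24):
    a=np.linspace(0,2*np.pi,n,endpoint=False); return np.array([[c[0]+r*np.cos(t),c[1]+r*np.sin(t),z] for z in(z0,z1) for t in a])
def spout_prims(x,y,yaw,z0,low=.0):
    ux=np.array([np.cos(yaw),np.sin(yaw)]); c=np.array([x,y]); prims=[circ(c,.0075,z0+low,z0+.105),circ(c,.0095,max(z0+.06,z0+low),z0+.084)]
    def ball(p): 
        v=np.random.default_rng(0).normal(size=(40,3)); return p+.005*v/np.linalg.norm(v,axis=1)[:,None]
    def pt(d,z): return np.array([*(c-d*ux),z0+z])
    ch=[pt(0,.1),pt(.094,.1),pt(.1025,.0965),pt(.106,.088),pt(.106,.077)]
    prims+=[np.vstack([ball(a),ball(b)]) for a,b in zip(ch,ch[1:])]
    return prims
def render(s,prims,k=4):
    K,R,t=cam(s); im=np.zeros((384*k,512*k),np.uint8)
    for P in prims:
        q=(K@(R@P.T+t[:,None])); q=((q[:2]/q[2]).T+.5)*k-.5
        cv2.fillConvexPoly(im,cv2.convexHull(np.round(q*16).astype(np.int32)),255,cv2.LINE_8,4)
    return cv2.resize(im,(512,384),interpolation=cv2.INTER_AREA)/255.
def fit(f,S,M,x0,step):
    def cost(p): return sum(np.abs(render(s,f(p))-m).sum() for s,m in zip(S,M))
    sim=np.vstack([x0]+[np.array(x0)+np.eye(len(x0))[i]*step[i] for i in range(len(x0))])
    r=minimize(cost,x0,method="Nelder-Mead",options=dict(initial_simplex=sim,xatol=1e-4,fatol=.05)); return r.x,r.fun
E
python3 - <<'E'
from h import *
np.set_printoptions(precision=4,suppress=True)
S={n:viewer.snapshot(n) for n in("top","scene")}
print("port",onplane(S["top"],(156.3,184.6),.175),onplane(S["scene"],(213.3,137.1),.175))
def best(k,n,near,size):
    c=[r for r in finder.regions_of(k,S[n]) if np.hypot(r["extent"][0]-near[0],r["extent"][1]-near[1])<6]
    return c[0]["region"] if c else None
near=dict(spout=((285,230),(266,224)),glass=((188,218),(210,188)))
for k,nn in near.items():
    ms=[best(k,n,nn[i],0) for i,n in enumerate(S)]
    for sel in((0,),(1,),(0,1)):
        if any(ms[i] is None for i in sel): print(k,sel,"none");continue
        f=(lambda p:spout_prims(p[0],p[1],p[2],.006,.038)) if k=="spout" else (lambda p:[circ(p,.0405,.0,.093)])
        x0=[.457,-.167,.78] if k=="spout" else [.44,.086]
        print(k,sel,*fit(f,[list(S.values())[i] for i in sel],[ms[i] for i in sel],x0,[.006,.006,.15]),[m.sum() for m in ms])
E
```

```text
port [0.5284 0.1565 0.175 ] [0.5267 0.1566 0.175 ]
spout (0,) [ 0.4517 -0.1694  0.6698] 25.22352941176471 [np.int64(169), np.int64(142)]
spout (1,) [ 0.4576 -0.163   0.6791] 67.33725490196079 [np.int64(169), np.int64(142)]
spout (0, 1) [ 0.4575 -0.1633  0.683 ] 131.3529411764706 [np.int64(169), np.int64(142)]
glass (0,) [0.4448 0.0872] 81.2078431372549 [np.int64(642), np.int64(734)]
glass (1,) [0.4485 0.091 ] 135.89803921568628 [np.int64(642), np.int64(734)]
glass (0, 1) [0.4445 0.0877] 223.62745098039215 [np.int64(642), np.int64(734)]
```

```bash
cat > plan.py <<'E'
import sys; from h import *
from scipy.spatial.transform import Rotation as Ro
# plan.py x y z yawz(deg of tool z axis) grip [mm/row]; prints rows, keeps tool pointing down
x,y,z,a,g=map(float,sys.argv[1:6]); v=float(sys.argv[6]) if len(sys.argv)>6 else 55
st=readout.state(); p=st["position"]; R=np.array(st["orientation"])
t=np.radians(a); zt=np.array([np.cos(t),np.sin(t),0]); yt=np.array([0,0,-1.]); T=np.column_stack([np.cross(yt,zt),yt,zt])
rv=Ro.from_matrix(R.T@T).as_rotvec(); d=(np.array([x,y,z])-p)
n=int(max(np.ceil(np.linalg.norm(d)*1e3/v),np.ceil(np.degrees(np.linalg.norm(rv))/10),1)); out=[]
for i in range(n):
    s=R.T@(d/n)*1e3; w=rv/n; out.append([*np.round(s,1).tolist(),*np.round(w,3).tolist(),g]); R=R@Ro.from_rotvec(np.round(w,3)).as_matrix()
for i in range(0,n,5): print(out[i:i+5])
np.set_printoptions(precision=4,suppress=True); print(p,np.degrees(np.arctan2(st["orientation"][1,2],st["orientation"][0,2])))
E
python3 plan.py .453 -.167 .22 -51 1
```

```text
[[34.5, 0.3, -41.5, -0.0, 0.152, -0.0, 1.0], [40.4, 0.3, -35.8, -0.0, 0.152, -0.0, 1.0], [45.3, 0.3, -29.3, -0.0, 0.152, -0.0, 1.0], [49.3, 0.3, -22.1, -0.0, 0.152, -0.0, 1.0], [52.0, 0.3, -14.4, -0.0, 0.152, -0.0, 1.0]]
[[53.6, 0.3, -6.4, -0.0, 0.152, -0.0, 1.0], [54.0, 0.3, 1.8, -0.0, 0.152, -0.0, 1.0], [53.1, 0.3, 10.0, -0.0, 0.152, -0.0, 1.0], [50.9, 0.3, 17.9, -0.0, 0.152, -0.0, 1.0], [47.6, 0.3, 25.4, -0.0, 0.152, -0.0, 1.0]]
[[43.2, 0.3, 32.3, -0.0, 0.152, -0.0, 1.0], [37.8, 0.3, 38.5, -0.0, 0.152, -0.0, 1.0], [31.6, 0.3, 43.8, -0.0, 0.152, -0.0, 1.0], [24.6, 0.3, 48.1, -0.0, 0.152, -0.0, 1.0]]
[0.1916 0.5422 0.225 ] 70.5338779019573
```

Request:
{"method": "send_rows", "body": {"rows": [[[34.5, 0, -41.5, 0, 0.152, 0, 1.0], [40.4, 0, -35.8, 0, 0.152, 0, 1.0], [45.3, 0, -29.3, 0, 0.152, 0, 1.0], [49.3, 0, -22.1, 0, 0.152, 0, 1.0], [52.0, 0, -14.4, 0, 0.152, 0, 1.0]]]}}

```text
clock: 3.22
position: [0.2854, 0.2874, 0.2252]
orientation: [[0.45, 0.001, 0.893], [-0.893, 0.0, 0.45], [-0.0, -1.0, 0.001]]
wrist_force: [1.0, 0.5, 0.2]
finger_gap: 0.0911
```

Request:
{"method": "send_rows", "body": {"rows": [[[53.6, 0, -6.4, 0, 0.152, 0, 1.0], [54.0, 0, 1.8, 0, 0.152, 0, 1.0], [53.1, 0, 10.0, 0, 0.152, 0, 1.0], [50.9, 0, 17.9, 0, 0.152, 0, 1.0], [47.6, 0, 25.4, 0, 0.152, 0, 1.0]]]}}

```text
clock: 3.85
position: [0.3788, 0.0339, 0.2253]
orientation: [[-0.29, 0.001, 0.957], [-0.957, 0.0, -0.29], [-0.001, -1.0, 0.001]]
wrist_force: [-0.0, 0.5, -0.9]
finger_gap: 0.0914
```

Request:
{"method": "send_rows", "body": {"rows": [[[43.2, 0, 32.3, 0, 0.152, 0, 1.0], [37.8, 0, 38.5, 0, 0.152, 0, 1.0], [31.6, 0, 43.8, 0, 0.152, 0, 1.0], [24.6, 0, 48.1, 0, 0.152, 0, 1.0], [0, 0, 0, 0, 0, 0, 1]]]}}

```text
clock: 4.47
position: [0.454, -0.17, 0.2246]
orientation: [[-0.784, 0.0, 0.62], [-0.62, -0.001, -0.784], [0.0, -1.0, 0.001]]
wrist_force: [-0.1, -0.4, -0.0]
finger_gap: 0.0913
```

```bash
python3 plan.py .453 -.167 .16 -51 1; python3 - <<'E'
from h import *
S={n:viewer.snapshot(n) for n in("top","scene")}
def tile(s,c,w=32):
    x,y=int(round(c[0])),int(round(c[1])); t=s["frame"][y-w:y+w,x-w:x+w,::-1]
    return cv2.resize(np.ascontiguousarray(t),(400,400),interpolation=cv2.INTER_CUBIC)
cv2.imwrite("pics/a.png",np.hstack([tile(S[n],proj(S[n],[.445,-.18,.08])) for n in S]))
E
```

```text
[[-0.5, 32.3, -1.5, -0.0, -0.006, 0.0, 1.0], [-0.5, 32.3, -1.5, -0.0, -0.006, 0.0, 1.0]]
[ 0.454  -0.17    0.2246] -51.65010719183284
```

View pics/a.png

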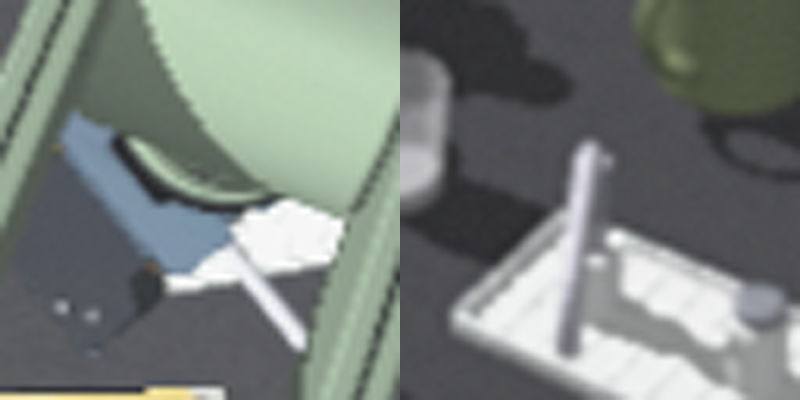

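The scene view shows the pipe pointing almost at the camera, from crop (590,150) at the leg to the outlet at (570,350), with the leg hidden behind it. The gripper hovers above it. I'll compute the leg and outlet from these points.

```bash
python3 - <<'E'
from h import *
np.set_printoptions(precision=4,suppress=True)
s=viewer.snapshot("scene"); t=viewer.snapshot("top")
c=np.round(proj(s,[.445,-.18,.08]))-32
print("crop origin",c)
top=c+np.array([591,160])/6.25-.5; out=c+np.array([570,345])/6.25-.5
top-=[64,0]; out-=[64,0]   # right tile starts at 400
for z in(.1,.106): print("scene joint",z,onplane(s,top,z))
print("scene outlet z.08",onplane(s,out,.08),"top outlet",onplane(t,(296.8,242.5),.09),"top joint",onplane(t,(273.2,213.8),.106))
for x,y,w in((.4517,-.1694,.67),(.4575,-.1633,.683),(.4545,-.166,.72)):
    u=np.array([np.cos(w),np.sin(w)]); q=np.array([x,y])-.106*u
    print((x,y,w),[ (proj(k,[x,y,.106]),proj(k,[*q,.1]),proj(k,[*q,.078])) for k in(t,s)])
print("obs scene",top,out)
E
```

```text
crop origin [237. 184.]
scene joint 0.1 [ 0.4448 -0.1718  0.1   ]
scene joint 0.106 [ 0.4392 -0.1772  0.106 ]
scene outlet z.08 [ 0.3664 -0.2364  0.08  ] top outlet [ 0.3693 -0.2345  0.09  ] top joint [ 0.4523 -0.1659  0.106 ]
(0.4517, -0.1694, 0.67) [(array([274.4014, 213.9938]), array([297.4376, 242.7088]), array([296.598 , 242.7535])), (array([268.1828, 205.9665]), array([263.9969, 232.2896]), array([263.9782, 238.6571]))]
(0.4575, -0.1633, 0.683) [(array([272.2774, 212.0159]), array([295.6517, 240.3975]), array([294.85  , 240.4902])), (array([268.069 , 204.1629]), array([264.4248, 230.2128]), array([264.4013, 236.5639]))]
(0.4545, -0.166, 0.72) [(array([273.2189, 213.0396]), array([297.6242, 240.5487]), array([296.7814, 240.6383])), (array([268.0118, 205.0241]), array([265.85 , 231.307]), array([265.8102, 237.6672]))]
obs scene [267.06 209.1 ] [263.7 238.7]
```

```bash
python3 plan.py .451 -.168 .07 -50.7 1 40
```

```text
[[0.6, 38.7, 0.2, 0.0, -0.003, -0.0, 1.0], [0.6, 38.7, 0.2, 0.0, -0.003, -0.0, 1.0], [0.6, 38.7, 0.2, 0.0, -0.003, -0.0, 1.0], [0.6, 38.7, 0.2, 0.0, -0.003, -0.0, 1.0]]
[ 0.4525 -0.166   0.2249] -51.31510332325074
```

Request:
{"method": "send_rows", "body": {"rows": [[[0.6, 38.7, 0.2, 0, -0.003, 0, 1.0], [0.6, 38.7, 0.2, 0, -0.003, 0, 1.0], [0.6, 38.7, 0.2, 0, -0.003, 0, 1.0], [0.6, 38.7, 0.2, 0, -0.003, 0, 1.0], [0, 0, 0, 0, 0, 0, 1.0]]]}}

```text
clock: 5.3
position: [0.4494, -0.1671, 0.0684]
orientation: [[-0.773, -0.006, 0.635], [-0.635, 0.003, -0.773], [0.003, -1.0, -0.006]]
wrist_force: [1.5, -0.2, 0.2]
finger_gap: 0.0913
```

```bash
python3 plan.py .451 -.168 .07 -50.7 1 40;python3 - <<'E'
from h import *
S={n:viewer.snapshot(n) for n in("top","scene")}
def tile(s,c,w=32):
    x,y=int(round(c[0])),int(round(c[1])); t=s["frame"][y-w:y+w,x-w:x+w,::-1]
    return cv2.resize(np.ascontiguousarray(t),(400,400),interpolation=cv2.INTER_CUBIC)
cv2.imwrite("pics/b.png",np.hstack([tile(S[n],proj(S[n],[.445,-.18,.08])) for n in S]))
E
```

```text
[[-0.7, -1.6, 1.7, 0.006, 0.002, 0.003, 1.0]]
[ 0.4494 -0.1671  0.0684] -50.59296777911833
```

View pics/b.png

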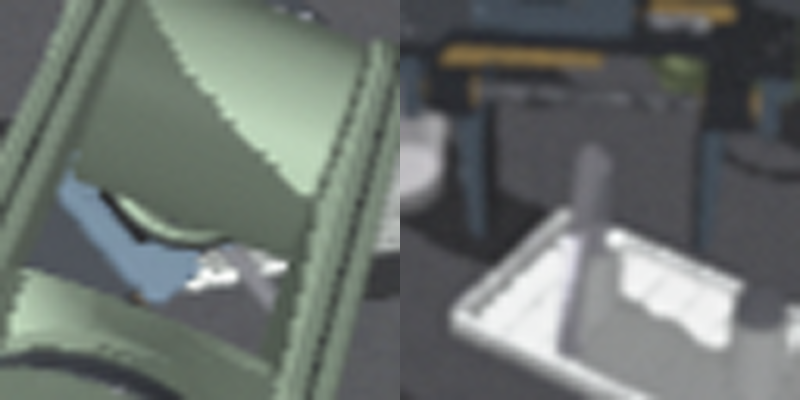

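Both fingers straddle the leg, at crop columns 475 and 710 with the spout at 592, so it is well centred. I'll close.

Request:
{"method": "send_rows", "body": {"rows": [[[-0.7, -1.6, 0.5, 0.006, 0.002, 0.003, -0.2], [0, 0, 0, 0, 0, 0, -0.5], [0, 0, 0, 0, 0, 0, -1], [0, 0, 0, 0, 0, 0, -1], [0, 0, 0, 0, 0, 0, -1]]], "squeeze": 40}}

```text
clock: 6.02
position: [0.4525, -0.1691, 0.0717]
orientation: [[-0.775, 0.006, 0.632], [-0.632, -0.003, -0.775], [-0.003, -1.0, 0.006]]
wrist_force: [-0.6, 1.3, -0.3]
finger_gap: 0.0441
```

Request:
{"method": "send_rows", "body": {"rows": [[[0, 0, 0, 0, 0, 0, -1], [0, 0, 0, 0, 0, 0, -1]]]}}

```text
clock: 6.28
position: [0.4525, -0.1691, 0.0716]
orientation: [[-0.775, 0.006, 0.632], [-0.632, -0.003, -0.775], [-0.003, -1.0, 0.006]]
wrist_force: [-0.2, 0.2, 0.9]
finger_gap: 0.024
```

Request:
{"method": "send_rows", "body": {"rows": [[[0, 0, 0, 0, 0, 0, -1], [0, 0, 0, 0, 0, 0, -1], [0, 0, 0, 0, 0, 0, -1]]]}}

```text
clock: 6.65
position: [0.4523, -0.1687, 0.0717]
orientation: [[-0.775, 0.006, 0.632], [-0.632, -0.002, -0.775], [-0.003, -1.0, 0.005]]
wrist_force: [-0.2, 2.4, 0.2]
finger_gap: 0.018
```

Request:
{"method": "send_rows", "body": {"rows": [[[0, -10, 0, 0, 0, 0, -1], [0, -30, 0, 0, 0, 0, -1], [0, -50, 0, 0, 0, 0, -1], [0, -50, 0, 0, 0, 0, -1], [0, -55, 0, 0, 0, 0, -1]]]}}

```text
clock: 7.28
position: [0.4507, -0.1689, 0.2687]
orientation: [[-0.775, 0.006, 0.632], [-0.632, -0.004, -0.775], [-0.002, -1.0, 0.007]]
wrist_force: [1.8, 0.0, -2.2]
finger_gap: 0.0179
```

```bash
python3 plan.py .5275 .1565 .29 -50.2 -1 50
```

```text
[[-37.9, -3.2, -29.1, -0.001, -0.002, -0.0, -1.0], [-37.9, -3.1, -29.0, -0.001, -0.002, -0.0, -1.0], [-38.0, -3.1, -28.9, -0.001, -0.002, -0.0, -1.0], [-38.0, -3.1, -28.9, -0.001, -0.002, -0.0, -1.0], [-38.1, -3.0, -28.8, -0.001, -0.002, -0.0, -1.0]]
[[-38.2, -3.0, -28.7, -0.001, -0.002, -0.0, -1.0], [-38.2, -3.0, -28.6, -0.001, -0.002, -0.0, -1.0]]
[ 0.4507 -0.1689  0.2687] -50.82541022311355
```

Request:
{"method": "send_rows", "body": {"rows": [[[-37.9, -1, -29.1, 0, -0.002, 0, -1.0], [-37.9, 0, -29.0, 0, -0.002, 0, -1.0], [-38.0, 0, -28.9, 0, -0.002, 0, -1.0], [-38.0, 0, -28.9, 0, -0.002, 0, -1.0], [-38.1, 0, -28.8, 0, -0.002, 0, -1.0]]]}}

```text
clock: 7.9
position: [0.5064, 0.0648, 0.268]
orientation: [[-0.769, 0.007, 0.639], [-0.639, -0.004, -0.769], [-0.003, -1.0, 0.008]]
wrist_force: [1.2, -0.5, -2.7]
finger_gap: 0.0175
```

Request:
{"method": "send_rows", "body": {"rows": [[[-38.2, 0, -28.7, 0, -0.002, 0, -1.0], [-38.2, 0, -28.6, 0, -0.002, 0, -1.0], [0, 0, 0, 0, 0, 0, -1], [0, 8, 0, 0, 0, 0, -1], [0, 0, 0, 0, 0, 0, -1]]]}}

```text
clock: 8.52
position: [0.5275, 0.1553, 0.2585]
orientation: [[-0.767, 0.004, 0.641], [-0.641, -0.004, -0.767], [-0.001, -1.0, 0.006]]
wrist_force: [-0.0, -0.8, -2.3]
finger_gap: 0.0177
```

```bash
python3 plan.py .5275 .1565 .25 -50.2 -1 50; python3 - <<'E'
from h import *
np.set_printoptions(precision=4,suppress=True)
S={n:viewer.snapshot(n) for n in("top","scene")}
def tile(s,c,w=25):
    x,y=int(round(c[0])),int(round(c[1])); print("origin",x-w,y-w); t=s["frame"][y-w:y+w,x-w:x+w,::-1]
    return cv2.resize(np.ascontiguousarray(t),(400,400),interpolation=cv2.INTER_NEAREST)
cv2.imwrite("pics/c.png",np.hstack([tile(S[n],proj(S[n],[.51,.14,.21])) for n in S]))
for n in S:
    for k in("spout","spout_outlet","spout_grip","port"):
        for r in finder.pinpoint(k,S[n])[:2]: print(n,k,round(r["p"],2),np.array(r["xy"]))
E
```

```text
[[-0.8, 8.5, -0.9, -0.006, 0.002, -0.001, -1.0]]
[0.5275 0.1553 0.2585] -50.096820532283026
origin 134 164
origin 187 106
top spout 0.48 [151.8 185.5]
top spout_outlet 0.6 [178.4 208. ]
top spout_grip 0.79 [147.5 177.6]
top port 0.67 [154.6 183.1]
top port 0.52 [373.4 254.9]
scene spout 0.61 [212.6 132.3]
scene spout 0.54 [211.3 198.7]
scene spout_outlet 0.64 [204.  129.4]
scene spout_outlet 0.47 [370.7 275.9]
scene spout_grip 0.44 [213.1 109.6]
scene port 0.89 [216.9 140.2]
scene port 0.51 [205.4 130.5]
```

View pics/c.png

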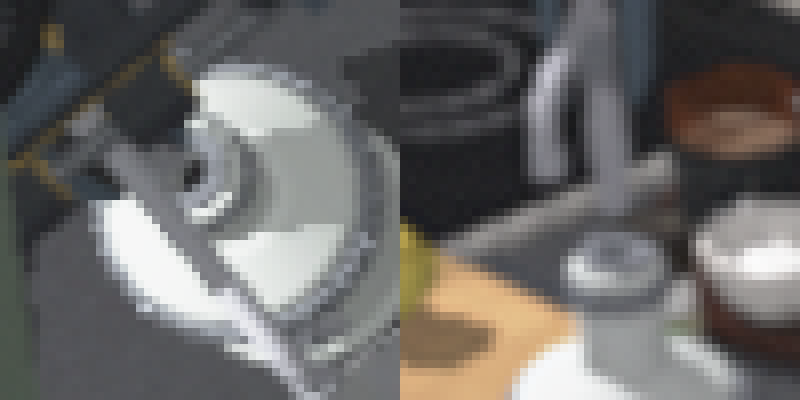

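The top view shows the pipe running past the port, bore at crop (193,172), with the gripper hiding the leg. The scene view shows the leg's tip at crop (618,212), right above the collet's centre at about (616,250). I'll compare with predictions.

```bash
python3 - <<'E'
from h import *
np.set_printoptions(precision=2,suppress=True)
s=viewer.snapshot("scene"); t=viewer.snapshot("top")
def c(s,P,o,off): return (proj(s,P)+.5-o)*8+[off,0]
so=np.array([187,106]);to=np.array([134,164])
x,y=.5275,.156
for z in(.1945,.22,.245): print("leg scene",z,c(s,[x,y,z],so,400))
w=np.radians(39.8);u=np.array([np.cos(w),np.sin(w)]);o=np.array([x,y])-.106*u
print("outlet scene",c(s,[*o,.2665],so,400)); print("pipe top: at 50mm",c(t,[*(np.array([x,y])-.05*u),.2945],to,0),"outlet",c(t,[*o,.29],to,0))
for z in (.175,): 
  for k,oo,f in((s,so,400),(t,to,0)): print("port",c(k,[.5275,.1565,z],oo,f), "flange edges",c(k,circ([.5275,.1565],.0155,z,z),oo,f).min(0) if 0 else np.array([c(k,p,oo,f) for p in circ([.5275,.1565],.0155,z,z)]).min(0),np.array([c(k,p,oo,f) for p in circ([.5275,.1565],.0155,z,z)]).max(0))
print("d/mm scene x,y",(c(s,[x+.001,y,.19],so,400)-c(s,[x,y,.19],so,400)),(c(s,[x,y+.001,.19],so,400)-c(s,[x,y,.19],so,400)))
E
```

```text
leg scene 0.1945 [613.65 210.06]
leg scene 0.22 [609.41 153.27]
leg scene 0.245 [605.17  96.4 ]
outlet scene [546.57 164.96]
pipe top: at 50mm [174.34 230.77] outlet [294.2  374.89]
port [616.06 252.27] flange edges [578.48 234.89] [653.65 269.99]
port [182.17 171.51] flange edges [136.88 126.93] [227.46 216.27]
d/mm scene x,y [ 1.89 -0.8 ] [-1.56 -0.79]
```

```bash
cat > ov.py <<'E'
from h import *
import sys
x,y,yaw,z0=map(float,sys.argv[1:5]); name=sys.argv[5]; px,py=.5275,.1565
S={n:viewer.snapshot(n) for n in("top","scene")}; k=10; T=[]
for n,s,ctr in((0,S["top"],(160,190)),(1,S["scene"],(212,130))):
    w,h=20,28; o=np.array([ctr[0]-w,ctr[1]-h]); t=np.ascontiguousarray(s["frame"][o[1]:o[1]+2*h,o[0]:o[0]+2*w,::-1])
    t=cv2.resize(t,None,fx=k,fy=k,interpolation=cv2.INTER_CUBIC)
    f=lambda P:np.round(np.array([(proj(s,p)+.5-o)*k for p in P])).astype(np.int32)
    for P in spout_prims(x,y,yaw,z0): cv2.polylines(t,[cv2.convexHull(f(P))],True,(0,0,255),1)
    for r,z in((.0155,.175),(.0081,.175)): cv2.polylines(t,[f(circ([px,py],r,z,z)[:24])],True,(0,255,0),1)
    T.append(t)
cv2.imwrite(f"pics/{name}.png",np.hstack(T))
g=cv2.cvtColor(S["scene"]["frame"],cv2.COLOR_RGB2GRAY); print(np.arange(202,224))
for r in range(116,146): print(r,g[r,202:224])
print(readout.state()["position"],readout.state()["clock"])
E
python3 ov.py .5275 .156 .695 .1945 d
```

```text
[202 203 204 205 206 207 208 209 210 211 212 213 214 215 216 217 218 219
 220 221 222 223]
116 [ 58 128 180 181 143  95  59  58  86 106 108  93  72  68  70  55  38  33
  35  41  40  41]
117 [ 75 154 190 168 126  83  47  47  89 116 120 109  85  69  66  48  35  33
  43  48  43  43]
118 [ 84 158 185 156 112  70  39  46  91 121 125 114  89  66  59  40  33  34
  43  48  45  43]
119 [ 84 143 166 142 101  55  30  46  92 120 125 119  92  60  43  35  33  35
  42  50  50  49]
120 [ 75 126 152 134  98  50  27  47  93 121 126 121  98  58  34  34  32  33
  43  52  54  55]
121 [ 61 112 139 129  97  49  26  48  95 123 126 121 100  63  37  31  32  33
  44  52  62  71]
122 [ 51 101 130 125  96  53  25  53 100 125 127 121 106  72  36  33  32  34
  41  55  70  82]
123 [ 59 105 131 124 100  60  30  52 101 127 128 123 109  78  42  28  29  30
  40  53  70  79]
124 [ 81 127 142 128 107  73  37  47  94 121 125 123 114  84  43  28  42  59
  58  51  54  62]
125 [ 69 116 136 129 116  87  43  45  88 116 125 125 118  89  55  61  92 112
 101  64  44  44]
126 [ 53  99 128 129 121  91  46  39  78 110 123 123 118 10
[... 1181 characters left out ...]
 78  79  79  78  83 131 206 222 181 150 137 130 120 119 123 127 137 125
  84  48  42  59]
140 [ 75  76  79  79  83 124 186 214 210 201 188 171 146 136 142 143 137 116
  85  76  89  85]
141 [ 89  76  77  75  79 107 149 177 188 187 178 169 154 148 148 139 118  99
 100 130 146 123]
142 [134 110  90  77  76  93 117 134 146 145 137 137 134 130 123 113  95  91
 122 159 169 142]
143 [180 164 139 112  92  91 104 108 109 109 101 104 104 101  98  94  92 106
 142 170 172 144]
144 [194 191 184 163 136 119 127 124 106  98  97  98  97  98 101 106 113 126
 152 167 161 132]
145 [197 196 195 189 176 169 173 163 135 123 126 124 124 126 130 138 137 136
 141 142 137 121]
[0.52820142 0.15675998 0.25935511] 9.225
```

View pics/d.png

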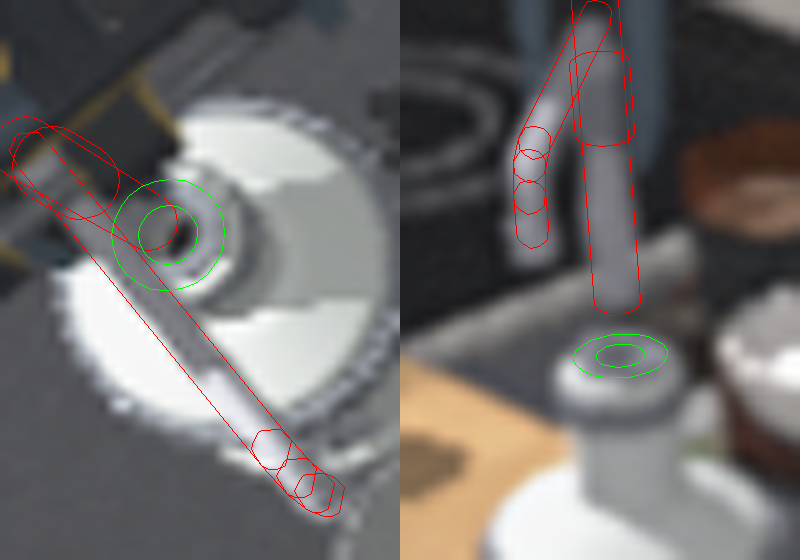

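The overlay agrees well. The leg's edges in the scene match to about 0.3 px, the pipe and outlet match in the top view, and the ring and bore sit on the port estimate. I'll lower it by feel.

Request:
{"method": "send_rows", "body": {"rows": [[[0, 5, 0, 0, 0, 0, -1], [0, 5, 0, 0, 0, 0, -1], [0, 4, 0, 0, 0, 0, -1], [0, 0, 0, 0, 0, 0, -1]]]}}

```text
clock: 9.72
position: [0.528, 0.1566, 0.2448]
orientation: [[-0.766, 0.005, 0.643], [-0.643, -0.003, -0.766], [-0.002, -1.0, 0.006]]
wrist_force: [-0.4, 0.7, -1.4]
finger_gap: 0.0176
```

Request:
{"method": "send_rows", "body": {"rows": [[[0, 2, 0, 0, 0, 0, -1], [0, 2, 0, 0, 0, 0, -1], [0, 0, 0, 0, 0, 0, -1]]]}}

```text
clock: 10.1
position: [0.5282, 0.1566, 0.2412]
orientation: [[-0.766, 0.006, 0.643], [-0.643, -0.003, -0.766], [-0.003, -1.0, 0.006]]
wrist_force: [-0.3, -0.7, -1.9]
finger_gap: 0.018
```

Request:
{"method": "send_rows", "body": {"rows": [[[0, 2, 0, 0, 0, 0, -1], [0, 2, 0, 0, 0, 0, -1], [0, 0, 0, 0, 0, 0, -1]]]}}

```text
clock: 10.48
position: [0.5282, 0.1566, 0.2371]
orientation: [[-0.766, 0.006, 0.643], [-0.643, -0.003, -0.766], [-0.003, -1.0, 0.006]]
wrist_force: [0.3, 0.0, -1.6]
finger_gap: 0.0174
```

Request:
{"method": "send_rows", "body": {"rows": [[[0, 2, 0, 0, 0, 0, -1], [0, 2, 0, 0, 0, 0, -1], [0, 0, 0, 0, 0, 0, -1]]]}}

```text
clock: 10.85
position: [0.5281, 0.1565, 0.233]
orientation: [[-0.766, 0.005, 0.643], [-0.643, -0.003, -0.766], [-0.002, -1.0, 0.006]]
wrist_force: [-0.3, -0.1, -2.7]
finger_gap: 0.0175
```

Request:
{"method": "send_rows", "body": {"rows": [[[0, 2, 0, 0, 0, 0, -1], [0, 0, 0, 0, 0, 0, -1]]]}}

```text
clock: 11.1
position: [0.5282, 0.1565, 0.231]
orientation: [[-0.766, 0.005, 0.643], [-0.643, -0.003, -0.766], [-0.002, -1.0, 0.006]]
wrist_force: [-1.3, -1.7, -1.6]
finger_gap: 0.0176
```

Request:
{"method": "send_rows", "body": {"rows": [[[0, 2, 0, 0, 0, 0, -1], [0, 0, 0, 0, 0, 0, -1]]]}}

```text
clock: 11.35
position: [0.5282, 0.1565, 0.2291]
orientation: [[-0.766, 0.006, 0.643], [-0.643, -0.003, -0.766], [-0.002, -1.0, 0.006]]
wrist_force: [-1.0, -1.5, -2.1]
finger_gap: 0.0178
```

Request:
{"method": "send_rows", "body": {"rows": [[[0, 2, 0, 0, 0, 0, -1], [0, 0, 0, 0, 0, 0, -1]]]}}

```text
clock: 11.6
position: [0.5282, 0.1565, 0.2271]
orientation: [[-0.766, 0.006, 0.643], [-0.643, -0.003, -0.766], [-0.002, -1.0, 0.006]]
wrist_force: [-1.1, -1.0, -2.1]
finger_gap: 0.0176
```

Request:
{"method": "send_rows", "body": {"rows": [[[0, 2, 0, 0, 0, 0, -1], [0, 0, 0, 0, 0, 0, -1]]]}}

```text
clock: 11.85
position: [0.5283, 0.1565, 0.2251]
orientation: [[-0.766, 0.006, 0.643], [-0.643, -0.003, -0.766], [-0.002, -1.0, 0.006]]
wrist_force: [-2.4, -2.1, -0.9]
finger_gap: 0.0176
```

Request:
{"method": "send_rows", "body": {"rows": [[[0, 2, 0, 0, 0, 0, -1], [0, 0, 0, 0, 0, 0, -1]]]}}

```text
clock: 12.1
position: [0.5283, 0.1565, 0.2231]
orientation: [[-0.766, 0.006, 0.642], [-0.643, -0.003, -0.766], [-0.002, -1.0, 0.006]]
wrist_force: [-1.3, -2.1, -1.0]
finger_gap: 0.0177
```

Request:
{"method": "send_rows", "body": {"rows": [[[0, 2, 0, 0, 0, 0, -1], [0, 0, 0, 0, 0, 0, -1]]]}}

```text
clock: 12.35
position: [0.5283, 0.1566, 0.2212]
orientation: [[-0.766, 0.006, 0.642], [-0.643, -0.003, -0.766], [-0.003, -1.0, 0.006]]
wrist_force: [-3.1, -1.6, -0.7]
finger_gap: 0.0179
```

Request:
{"method": "send_rows", "body": {"rows": [[[0.5, 2, 0, 0, 0, 0, -1], [0, 0, 0, 0, 0, 0, -1]]]}}

```text
clock: 12.6
position: [0.5283, 0.1564, 0.2195]
orientation: [[-0.766, 0.007, 0.642], [-0.642, -0.002, -0.766], [-0.004, -1.0, 0.006]]
wrist_force: [-1.4, -1.2, 2.3]
finger_gap: 0.0177
```

Request:
{"method": "send_rows", "body": {"rows": [[[0, 2, 0, 0, 0, 0, -1], [0, 0, 0, 0, 0, 0, -1]]]}}

```text
clock: 12.85
position: [0.5283, 0.1565, 0.2174]
orientation: [[-0.766, 0.007, 0.642], [-0.643, -0.002, -0.766], [-0.004, -1.0, 0.006]]
wrist_force: [-2.8, -1.3, 3.0]
finger_gap: 0.0179
```

Request:
{"method": "send_rows", "body": {"rows": [[[0, 2, 0, 0, 0, 0, -1], [0, 0, 0, 0, 0, 0, -1]]]}}

```text
clock: 13.1
position: [0.5282, 0.1564, 0.2149]
orientation: [[-0.766, 0.006, 0.642], [-0.642, -0.002, -0.766], [-0.003, -1.0, 0.006]]
wrist_force: [-2.6, -0.9, 0.9]
finger_gap: 0.018
```

Request:
{"method": "send_rows", "body": {"rows": [[[0.4, 1.5, 0, 0, 0, 0, -1], [0, 0, 0, 0, 0, 0, -1]]]}}

```text
clock: 13.35
position: [0.5281, 0.1563, 0.2136]
orientation: [[-0.766, 0.007, 0.642], [-0.643, -0.002, -0.766], [-0.004, -1.0, 0.006]]
wrist_force: [-0.6, 0.2, 0.1]
finger_gap: 0.0179
```

Request:
{"method": "send_rows", "body": {"rows": [[[0, 1.5, 0, 0, 0, 0, -1], [0, 0, 0, 0, 0, 0, -1]]]}}

```text
clock: 13.6
position: [0.5281, 0.1562, 0.2121]
orientation: [[-0.766, 0.007, 0.642], [-0.643, -0.002, -0.766], [-0.004, -1.0, 0.006]]
wrist_force: [-0.8, -0.4, 0.3]
finger_gap: 0.0179
```

Request:
{"method": "send_rows", "body": {"rows": [[[0, 1.5, 0, 0, 0, 0, -1], [0, 0, 0, 0, 0, 0, -1]]]}}

```text
clock: 13.85
position: [0.528, 0.1561, 0.2106]
orientation: [[-0.766, 0.007, 0.643], [-0.643, -0.002, -0.766], [-0.003, -1.0, 0.006]]
wrist_force: [-1.0, -0.3, 0.1]
finger_gap: 0.0181
```

Request:
{"method": "send_rows", "body": {"rows": [[[0, 1, 0, 0, 0, 0, -1], [0, 0, 0, 0, 0, 0, -1]]]}}

```text
clock: 14.1
position: [0.528, 0.1561, 0.2099]
orientation: [[-0.766, 0.007, 0.643], [-0.643, -0.002, -0.766], [-0.004, -1.0, 0.006]]
wrist_force: [-0.8, -0.1, 1.8]
finger_gap: 0.0178
```

Request:
{"method": "send_rows", "body": {"rows": [[[0, 1, 0, 0, 0, 0, -1], [0, 0, 0, 0, 0, 0, -1]]]}}

```text
clock: 14.35
position: [0.5281, 0.1561, 0.2099]
orientation: [[-0.766, 0.007, 0.643], [-0.643, -0.002, -0.766], [-0.004, -1.0, 0.006]]
wrist_force: [-1.3, -0.4, 7.0]
finger_gap: 0.0177
```

Request:
{"method": "send_rows", "body": {"rows": [[[0, 1, 0, 0, 0, 0, -1], [0, 0, 0, 0, 0, 0, -1]]]}}

```text
clock: 14.6
position: [0.5282, 0.1562, 0.2099]
orientation: [[-0.766, 0.008, 0.642], [-0.642, -0.002, -0.766], [-0.005, -1.0, 0.007]]
wrist_force: [-3.4, -0.2, 11.1]
finger_gap: 0.0174
```

Request:
{"method": "send_rows", "body": {"rows": [[[0, 1, 0, 0, 0, 0, -1], [0, 0, 0, 0, 0, 0, -1]]]}}

```text
clock: 14.85
position: [0.5282, 0.1563, 0.2098]
orientation: [[-0.766, 0.009, 0.642], [-0.642, -0.002, -0.766], [-0.006, -1.0, 0.007]]
wrist_force: [-4.1, -0.0, 15.2]
finger_gap: 0.0176
```

Request:
{"method": "send_rows", "body": {"rows": [[[0, 1, 0, 0, 0, 0, -1], [0, 0, 0, 0, 0, 0, -1]]]}}

```text
clock: 15.1
position: [0.5283, 0.1563, 0.2098]
orientation: [[-0.766, 0.01, 0.642], [-0.643, -0.001, -0.766], [-0.007, -1.0, 0.007]]
wrist_force: [-5.8, -0.2, 20.6]
finger_gap: 0.0175
```

It stopped firmly: z held at 0.2098 while the force rose by about 5 N per mm. The tube is bottomed. Now I'll pull back.

Request:
{"method": "send_rows", "body": {"rows": [[[0, -2, 0, 0, 0, 0, -1], [0, -2, 0, 0, 0, 0, -1], [0, -1, 0, 0, 0, 0, -1]]]}}

```text
clock: 15.48
position: [0.5279, 0.1561, 0.21]
orientation: [[-0.766, 0.006, 0.642], [-0.642, -0.003, -0.766], [-0.003, -1.0, 0.006]]
wrist_force: [0.9, 1.3, -4.4]
finger_gap: 0.0177
```

Request:
{"method": "send_rows", "body": {"rows": [[[0, -1, 0, 0, 0, 0, -1], [0, 0, 0, 0, 0, 0, -1]]]}}

```text
clock: 15.72
position: [0.5278, 0.1561, 0.2109]
orientation: [[-0.766, 0.005, 0.642], [-0.642, -0.003, -0.766], [-0.002, -1.0, 0.005]]
wrist_force: [1.9, 1.8, -7.7]
finger_gap: 0.0176
```

Request:
{"method": "send_rows", "body": {"rows": [[[0, -1, 0, 0, 0, 0, -1], [0, 0, 0, 0, 0, 0, -1]]]}}

```text
clock: 15.98
position: [0.5278, 0.1561, 0.2125]
orientation: [[-0.766, 0.006, 0.643], [-0.643, -0.003, -0.766], [-0.003, -1.0, 0.006]]
wrist_force: [2.2, 1.6, -7.5]
finger_gap: 0.0178
```

Request:
{"method": "send_rows", "body": {"rows": [[[0, -1, 0, 0, 0, 0, -1], [0, 0, 0, 0, 0, 0, -1]]]}}

```text
clock: 16.23
position: [0.5278, 0.1561, 0.214]
orientation: [[-0.766, 0.006, 0.643], [-0.643, -0.003, -0.766], [-0.003, -1.0, 0.006]]
wrist_force: [2.1, 2.7, -6.6]
finger_gap: 0.0178
```

Request:
{"method": "send_rows", "body": {"rows": [[[0, -0.7, 0, 0, 0, 0, -1], [0, 0, 0, 0, 0, 0, -1]]]}}

```text
clock: 16.48
position: [0.5278, 0.1561, 0.2147]
orientation: [[-0.766, 0.006, 0.643], [-0.643, -0.003, -0.766], [-0.003, -1.0, 0.006]]
wrist_force: [2.4, 2.0, -7.0]
finger_gap: 0.0177
```

```bash
python3 ov.py .5275 .156 .695 .1495 e | tail -16
```

```text
77  43  35  65]
139 [ 78  95 122 134 132 147 209 239 212 161 137 124 113 116 126 138 143 127
  85  49  43  58]
140 [ 75  86 109 125 124 134 184 226 227 214 186 150 137 141 148 149 140 118
  85  76  90  84]
141 [ 89  81  93 108 114 119 147 178 193 195 176 155 149 152 150 140 119  99
 102 129 147 125]
142 [133 108  93  88  88  99 116 133 146 145 137 134 134 130 123 112  96  92
 122 160 168 140]
143 [180 164 140 111  92  92 103 109 109 108 102 104 107 102  97  94  91 105
 143 172 171 143]
144 [195 191 184 163 136 121 126 125 106  98  97  98 100  97 101 109 113 124
 152 168 161 131]
145 [197 197 196 189 175 169 174 163 135 124 126 124 124 126 131 137 136 136
 142 144 136 121]
[0.52778929 0.15608729 0.21466813] 16.575
```

View pics/e.png

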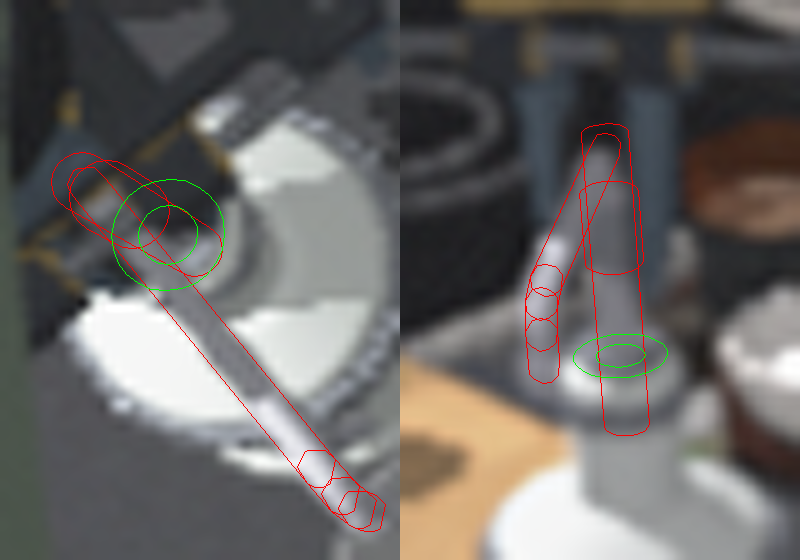

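The tube stands in the port in both views. The outlet is near (360,510) on the top crop, close to the glass rim. Next I'll check whether the ring rose, by comparing the collet pixels with the start picture.

```bash
python3 - <<'E'
from h import *
np.set_printoptions(precision=2,suppress=True,linewidth=150)
s=viewer.snapshot("scene"); g=cv2.cvtColor(s["frame"],cv2.COLOR_RGB2GRAY).astype(int); g0=cv2.imread("pics/scene0.png",0).astype(int)
for r in range(129,146): print(r,g0[r,205:221],"|",g[r,205:221])
e=[proj(s,p) for p in([.5275,.1565,.178],[.5275,.1565,.175])]; print(e)
print(readout.state()["wrist_force"],readout.state()["position"])
E
```

```text
129 [ 30  38  62  82  96 113 126 132 135 127 115 106  96  88  86  79] | [160 189 161 109  74 105 123 114 106  96  74  69  74  82  90  83]
130 [ 64  84 112 132 135 128 122 123 118 108  95  85  80  73  69  61] | [178 186 145  92  68  97 121 121 118 106  85  70  74  76  72  65]
131 [111 124 130 136 128 114 107 105  99  88  79  72  70  64  58  52] | [180 168 128  90  82 101 117 123 123 114  90  75  72  67  60  58]
132 [127 124 119 115 105  96  86  87  80  71  66  65  64  63  59  62] | [186 158 123 101  97 104 113 123 123 118  99  78  67  66  63  68]
133 [114 111 105  95  83  78  75  73  65  56  57  64  66  68  72  77] | [173 146 119  97  86  92 107 123 124 121 107  85  73  70  75  81]
134 [95 86 88 82 76 81 82 83 79 75 72 71 68 66 68 73] | [157 138 111  88  81  93 112 124 125 122 114 104  93  77  71  76]
135 [ 80  75  75  74  83 102 114 110 115 116 108 100  86  70  60  57] | [141 130 107  88 101 122 131 128 124 123 121 124 116  89  66  60]
136 [ 76  75  74  80 100 122 127 111 107 110 116 127 125 106  73  48] | [130 125 110 105 124 142 140 130 124 121 117 113 108  95  77  51]
137 [ 76  75
[... 617 characters left out ...]
113 117 147 178 193 195 176 154 150 151 151 139 119  99 100]
142 [ 75  73  89 113 130 140 139 131 131 129 124 119 108  91  88 117] | [ 89  90  98 117 133 145 147 137 134 134 131 124 112  96  92 123]
143 [107  87  87  99 104 105 104  98 100 100  97  94  91  87 101 137] | [111  91  91 104 109 111 108 102 105 105 100 100  93  90 107 143]
144 [158 132 117 121 120 101  94  94  95  93  95  96 102 109 122 146] | [165 136 120 127 124 107  97  96  98  98  98 101 107 114 126 152]
145 [183 169 162 168 157 130 118 120 119 120 121 126 131 131 131 136] | [189 175 169 175 163 136 123 126 125 124 126 131 137 137 135 140]
[array([213.45, 136.22]), array([213.51, 137.03])]
[ 1.92  2.14 -6.43] [0.53 0.16 0.21]
```

The ring's upper edge moved up about 0.8 px (row 135 to row 134, with a new dark gap at row 137). That is about 3 mm, so the collet is raised. I'll release and back off straight up.

Request:
{"method": "send_rows", "body": {"rows": [[[0, 0, 0, 0, 0, 0, -0.4], [0, 0, 0, 0, 0, 0, -0.2], [0, 0, 0, 0, 0, 0, 0], [0, 0, 0, 0, 0, 0, 0.2], [0, 0, 0, 0, 0, 0, 0.2]]]}}

```text
clock: 17.25
position: [0.5278, 0.156, 0.2146]
orientation: [[-0.766, 0.006, 0.643], [-0.643, -0.003, -0.766], [-0.003, -1.0, 0.006]]
wrist_force: [-0.1, 0.1, -0.3]
finger_gap: 0.0545
```

Request:
{"method": "send_rows", "body": {"rows": [[[0, 0, 0, 0, 0, 0, 0.2], [0, 0, 0, 0, 0, 0, 0.2]]]}}

```text
clock: 17.5
position: [0.5278, 0.156, 0.2145]
orientation: [[-0.766, 0.006, 0.643], [-0.643, -0.003, -0.766], [-0.003, -1.0, 0.006]]
wrist_force: [0.2, 0.2, -0.3]
finger_gap: 0.055
```

Request:
{"method": "send_rows", "body": {"rows": [[[0, -15, 0, 0, 0, 0, 0.2], [0, -35, 0, 0, 0, 0, 0.2], [0, -35, 0, 0, 0, 0, 0.2], [0, -35, 0, 0, 0, 0, 0.2], [0, 0, 0, 0, 0, 0, 0.2]]]}}

```text
clock: 18.12
position: [0.5284, 0.1567, 0.3387]
orientation: [[-0.766, 0.014, 0.642], [-0.643, -0.0, -0.766], [-0.01, -1.0, 0.009]]
wrist_force: [0.2, 0.8, 0.7]
finger_gap: 0.0548
```

```bash
python3 plan.py .35 -.1 .335 -50 0.2 50; python3 ov.py .5275 .1565 .695 .1495 f >/dev/null
```

```text
[[43.1, 0.2, 11.7, -0.001, -0.0, -0.001, 0.2], [43.1, 0.2, 11.7, -0.001, -0.0, -0.001, 0.2], [43.1, 0.3, 11.7, -0.001, -0.0, -0.001, 0.2], [43.1, 0.3, 11.7, -0.001, -0.0, -0.001, 0.2], [43.1, 0.3, 11.7, -0.001, -0.0, -0.001, 0.2]]
[[43.1, 0.4, 11.7, -0.001, -0.0, -0.001, 0.2], [43.1, 0.4, 11.7, -0.001, -0.0, -0.001, 0.2]]
[0.5284 0.1567 0.3387] -50.02330673637828
```

Request:
{"method": "send_rows", "body": {"rows": [[[43, 0, 11.7, 0, 0, 0, 0.2], [43, 0, 11.7, 0, 0, 0, 0.2], [43, 0, 11.7, 0, 0, 0, 0.2], [43, 0, 11.7, 0, 0, 0, 0.2], [43, 0, 11.7, 0, 0, 0, 0.2]]]}}

```text
clock: 18.85
position: [0.3983, -0.0276, 0.333]
orientation: [[-0.766, 0.004, 0.643], [-0.643, -0.003, -0.766], [-0.001, -1.0, 0.004]]
wrist_force: [0.5, -0.3, -0.0]
finger_gap: 0.0545
```

Request:
{"method": "send_rows", "body": {"rows": [[[10, 0, 50, 0, 0, 0, 0.2], [10, 0, 50, 0, 0, 0, 0.2], [0, 0, 50, 0, 0, 0, 0.2], [0, 0, 0, 0, 0, 0, 0.2]]]}}

```text
clock: 19.35
position: [0.4817, -0.1565, 0.3327]
orientation: [[-0.768, 0.002, 0.64], [-0.64, -0.002, -0.768], [-0.001, -1.0, 0.003]]
wrist_force: [-0.4, -0.1, -0.3]
finger_gap: 0.0549
```

```bash
python3 ov.py .5275 .1565 .695 .1495 g >/dev/null; python3 - <<'E'
from h import *
np.set_printoptions(precision=3,suppress=True,linewidth=150)
s=viewer.snapshot("scene");t=viewer.snapshot("top"); g=cv2.cvtColor(s["frame"],cv2.COLOR_RGB2GRAY).astype(int)
for r in range(132,141): print(r,g[r,205:221])
for k,z in(("spout_outlet",.222),("glass",0),("spout_grip",.222)):
    for n in(t,s):
        for r in finder.pinpoint(k,n)[:2]: print(k,round(r["p"],2),np.array(r["xy"]),onplane(n,r["xy"],z))
E
```

```text
132 [158 153 122 104 104 100 105 119 123 118 103  81  66  62  64  64]
133 [150 140 114  89  80  84 104 123 123 120 106  85  71  69  74  79]
134 [141 134 111  86  78  90 112 124 123 120 115 104  90  75  69  74]
135 [131 129 107  90  98 120 132 129 122 120 120 124 115  89  65  57]
136 [132 123 108 103 122 139 138 130 122 118 115 112 106  93  74  51]
137 [138 124 117 130 148 149 142 132 121 112 102  93  95 110 101  60]
138 [135 128 130 166 190 167 131 121 118 109 102  97 110 128 118  77]
139 [129 126 134 182 221 202 158 135 121 112 114 122 136 139 125  84]
140 [120 122 126 163 208 223 211 182 145 134 139 145 145 136 114  83]
spout_outlet 0.57 [181.9 210.4] [0.452 0.075 0.222]
spout_outlet 0.46 [244.9 159.1] [ 0.587 -0.088  0.222]
spout_outlet 0.75 [204.2 143.3] [0.427 0.073 0.222]
glass 0.89 [190.  218.4] [0.448 0.095 0.   ]
glass 0.48 [230.  218.6] [ 0.447 -0.032  0.   ]
glass 0.89 [238.8 212.6] [ 0.462 -0.031  0.   ]
glass 0.75 [211.  199.3] [0.445 0.087 0.   ]
spout_grip 0.61 [153.8 180.5] [0.531 0.15  0.222]
spout_grip 0.51 [371.1 252.8] [ 0.341 -0.408  0.222]
spout_grip 0.55 [213.7 122.2] [0.539 0.164 0.222]
```

View pics/g.png

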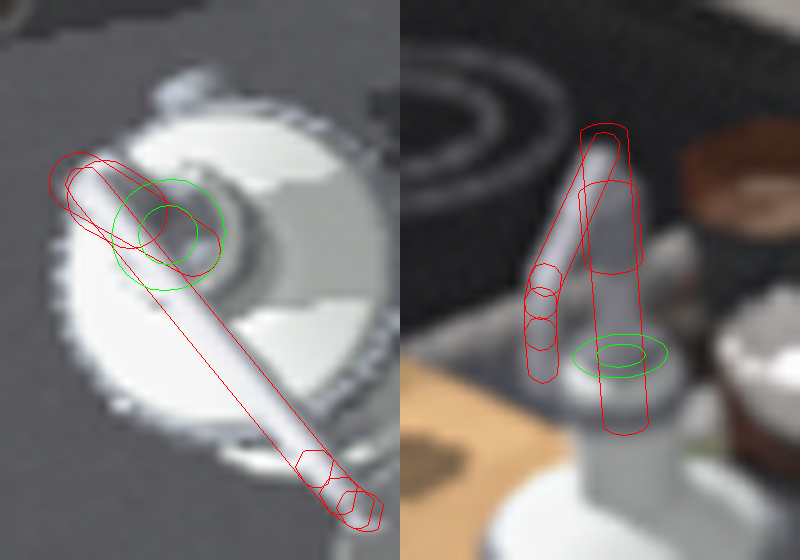

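```bash
python3 -c "
from bench import ctrl; print(ctrl.sign_off())"
```

```text
the job is handed in; nothing more can be done
None
```

The spout is fitted in the filter's port with the collet ring raised, and I have handed the job in. The hand-in gave no verdict.

- **Insertion:** I gripped the spout on its sleeve flats, lifted it out of the stand and lowered it into the port in small steps. A first drag of about 4–5 N came at the seal. About 10 mm lower it stopped firmly: the tool's height held at 0.2098 m while the wrist force rose to about 21 N, below the 28 N limit.
- **Pull-back:** I drew the tube up about 4.7 mm with 5–6 N of net pull. That is slightly less than the 6–12 N given, and I felt no hard stop at the end of the 3 mm collet travel. The scene picture, though, shows the ring's edge about 0.8 px (3 mm) higher, and it stayed there after release.
- **Last checks:** After release the spout stands upright in the port. By a model overlay fitted by eye, its outlet is at about (0.446, 0.088). The larger glass is at about (0.445, 0.088), so the two should be within about 10 mm. The raw network outlet points were scattered by 13–23 mm from the glass, so I relied on the overlay. The gripper is empty, clear of everything, and reads about zero force.
- **Less certain:** I could not measure the tube's depth directly. I estimate its end is now 25–30 mm below the mouth, where at least 22 mm is required.

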